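Shut the blue stock case

ROBOT

A 6-joint arm with a two-finger parallel gripper is mounted at the origin on the work surface. World frame = base frame: x ahead of the robot, y to its left, z up, the work surface at z = 0. Lengths are in m, angles in rad, forces in N, time in s.
With the tool pointing down it reaches from about 0.4 to 0.825 m from the base axis. Payload 7 kg.
Tool frame: the origin (TCP) lies between the finger pads; the fingertips stand 11 mm ahead of it and the grasp point (between the pads) lies 8 mm behind it (arm.tips_ahead is the distance from the TCP to the fingertips, in m); z points along the fingers, x is the direction in which the jaws open and shut, and the axes are right-handed (so a half turn about z gives the same grasp; the last joint's range is limited). The gripper opens to 88 mm and grips with 3 to 60 N. Pads are 19 mm wide; open, the fingers measure 130 mm over their backs; the gripper's body (78 mm by 193 mm) begins 47 mm behind the grasp point.
Start: joints at [1.445, 0.359, 0.012, 0, -1.224, -0.288], TCP at [0.271, 0.618, 0.238] pointing down, gripper open.
Joint ranges: [-3.07, 3.07], [-1.43, 2.12], [-1.02, 1.25], [-3.03, 1.67], [-3.05, -0], [-3.03, 3.03]. Speed limits (rad/s): [2.39, 2.39, 3.01, 3.14, 3.14, 3.14].

INTERFACE

Orientations are given as [roll, pitch, yaw] about the fixed x, y, z axes, in that order (R = Rz(yaw) Ry(pitch) Rx(roll)).
In Python, from station import arm, optics, finder gives the robot as it stands. The module is installed in compiled form; this text tells all that it offers.
- The arm moves only by the tool apply_moves, never from a script. Its argument "increments" is one flat list of numbers, 6 for each row, row after row: the shift along the world's x, y, z in m, then the turn, a rotation vector about the world's x, y, z in rad. In form: [tx, ty, tz, rx, ry, rz, tx, ty, tz, rx, ry, rz, ...]. A call has 1 to 20 rows; each row shifts and turns the pose as measured when the row begins; what a row does not reach is not made up. A row lasts 1/12 s, in which the tool goes at most 41.7 mm and 7.16 degrees, less where a joint would pass 70% of its speed; a pose out of reach is approached as far as the arm can. A call with a gripper value outside its range is refused whole. "hand" is the closure, from 0 (fully open) to 1 (shut), set as the call begins (left out, the last holds). The fingers move at their own pace and stop on an object; "force" is the grip in N (left out, the last holds). Time passes only in rows, so rows that do not move let the fingers close. It gives the time, the measured TCP pose, the force and the opening at its end, in the units of the state.
- arm.get_state(): the state, without advancing time (a new reading comes with each control period).
- optics.grab_frame(name): name is "side" or "top" or "wrist"; returns the picture (400x640x3 uint8, red, green, blue); there is no depth.
- optics.camera_model(name): a dict with "fx", "fy", "cx", "cy" (pixels), "dist_coeffs" ([k1, k2, p1, p2, k3] as OpenCV has them; the pictures are not rectified), "world_to_cam" (4x4, takes a point from world to camera coordinates); the wrist camera has in their place "T_tool_cam" (4x4, takes a point from camera to tool coordinates, whose origin is the TCP and whose axes are the tool frame's). Camera axes: x right, y up, looking along -z (the intrinsics and any distortion apply to the point x, -y, -z); pixel columns grow to the right and rows downward; lengths in m; the calibration is good to about 2 mm. A picture is of the moment at which its call begins: read the wrist's pose just before it. camera_model takes no time and is no camera call.
- arm.job_done(): hands the job in, once; it reports no verdict.
Trained networks look in the newest picture that a camera, given by its name, has taken for a name from the list of things; names that differ only in an ending like _2 or _b are one class to them, and where a whole thing is asked for, a point or a joint stands for the part that bears it (a point fixed in the world has none). Each returns a list of dicts, best first, with "conf" (0 to 1); they miss things now and then, are a little off and sometimes report something else, mostly with a low value. They report only what shows in the picture. A call takes as long as a camera call.
- finder.find_in(camera, name): "box" ([left, top, right, bottom] in pixels, round what is visible of it).
- finder.landmark_of(camera, name): "point" ([column, row] in pixels: a listed point, or the origin of a listed thing).
The state is a dict: "t": time; "q": joint angles; "qd": joint speeds; "joint_efforts": joint torques, N m; "eef_pos": TCP position; "ee_rot": TCP orientation; "force": force on the tool from outside, world axes, zero at the start; "moment": the same for the moment, N m; "width": finger opening in m.
Only numpy, scipy, OpenCV 4.12 (cv2) and the standard library are available. Lean on these libraries where they do the work, as an engineer would, in place of code of your own. Each camera call takes 0.05 s, during which the arm holds its last target. There are 200 camera calls.

TASK

Two grey stock cases on the packing bench have sliding doors on top, one blue and one yellow, both left open. Slide the blue door along its track until it is fully closed against the frame at the end of its case, then let go. Leave the yellow door as it is: that case is still being filled.

Things in the scene. Friction and masses are not known exactly. Their poses are not given: they have to be found in the camera images.
- blue_case: Grey steel stock case fixed on the bench, 340 (x) x 200 (y) x 138 mm high. Origin: centre of its underside. Its +x axis is the way the door CLOSES; z up. A fixed aluminium plate tops its -x half; the +x half is open. A flat blue door, 165 x 176 x 8 mm, top face 126 mm above the bench, slides above them in side tracks 132 mm high. Closing frame: bar across the +x end, inner face at x = +155 mm.
- blue_door (a joint): How far the blue door stands open, in m: 0 = closed against the frame, 0.14 = fully open. It starts 0.07 to 0.14 open. Opening moves the door to the case's -x, closing to +x. It slides with a friction of some 3 N, has no spring or latch, and stays where it is left.
- blue_pull (a point): An upright black plate fixed across the middle of the blue door, the door's pull: 12 mm thick along the slide, 50 mm wide across it, standing 50 mm up from the door. The point is the centre of its top edge, 176 mm above the bench; its axes are parallel to those of its case. When the door is closed it lies 72.5 mm to the +x side of the case's origin.
- yellow_pull (a point): An upright black plate fixed across the middle of the yellow door, the door's pull: 12 mm thick along the slide, 50 mm wide across it, standing 50 mm up from the door. The point is the centre of its top edge, 176 mm above the bench; its axes are parallel to those of its case. Its case is alike in shape but has a yellow door, stands to the left or the right of the blue one, and slides as easily. Not to be moved.

How it is judged:
By the outcome, as a careful person would: the job done as asked, in the order asked, and still so for the second after the job is handed in, with the robot touching nothing.
It also fails if it takes over 26 s, if anything falls off the work surface, if the arm or the gripper's body presses on something with over 40 N, if the wrist force passes 120 N, or if a joint passes its speed limit or range.

## Working session

There is one attempt and no reset: what is moved stays moved. The work goes in short steps, Python scripts to look and compute and a tool call to move; the robot and the scene stay as the last step left them, time stands still between calls to the robot, and variables do not carry over. Pictures are saved under pics/ and viewed, about 8 in all and at most 12, crops included, and the job is handed in when it is done.

Besides the shell and the picture viewer there is one more tool, called after "Call:" as name(argument=value, ...), one argument or row to a line, values as JSON. apply_moves: Moves the arm, as the interface text tells. Its arguments: {"type":"object","properties":{"increments":{"type":"array"},"hand":{"type":"number"},"force":{"type":"number"}},"required":["increments"]}

```bash
mkdir -p pics
cat > h.py <<'E'
import numpy as np, cv2
from station import arm, optics, finder
def ray(cam,uv):
    m=optics.camera_model(cam)
    K=np.array([[m['fx'],0,m['cx']],[0,m['fy'],m['cy']],[0,0,1.]])
    p=cv2.undistortPoints(np.array([[uv]],float),K,np.array(m['dist_coeffs'],float))[0,0]
    d=np.array([p[0],-p[1],-1.])
    if 'world_to_cam' in m: T=np.linalg.inv(np.array(m['world_to_cam']))
    else:
        from scipy.spatial.transform import Rotation as R
        s=arm.get_state(); W=np.eye(4); W[:3,:3]=R.from_euler('xyz',s['ee_rot']).as_matrix(); W[:3,3]=s['eef_pos']
        T=W@np.array(m['T_tool_cam'])
    return T[:3,3],T[:3,:3]@d
def onz(cam,uv,z):
    o,d=ray(cam,uv); return o+d*(z-o[2])/d[2]
E
python3 - <<'E'
from h import *
s=arm.get_state(); print(s['t'],s['eef_pos'],s['ee_rot'],s['force'],s['width'])
for c in ['top','side']:
    im=optics.grab_frame(c); cv2.imwrite(f'pics/{c}0.png',im[:,:,::-1])
    for n,z in [('blue_pull',.176),('yellow_pull',.176),('blue_case',0)]:
        for r in finder.landmark_of(c,n)[:2]: print(c,n,r,onz(c,r['point'],z).round(4))
E
```

```text
0.0 [0.27125365 0.6175712  0.23662971] [-3.14147018e+00 -1.67113071e-03 -1.98475111e+00] [-0.13819937  0.78151059  1.16811112] 0.0876893316047261
top blue_pull {'point': [417.4, 218.8], 'conf': 0.89} [ 0.5291 -0.2442  0.176 ]
top yellow_pull {'point': [195.5, 214.2], 'conf': 0.81} [0.5393 0.2371 0.176 ]
top blue_case {'point': [395.3, 212.0], 'conf': 0.86} [ 0.5643 -0.232   0.    ]
side blue_pull {'point': [366.0, 94.4], 'conf': 0.76} [ 0.5256 -0.2421  0.176 ]
side yellow_pull {'point': [314.1, 297.5], 'conf': 0.57} [0.5457 0.2347 0.176 ]
side blue_case {'point': [349.3, 153.5], 'conf': 0.78} [ 0.552  -0.2329  0.    ]
```

View pics/top0.png

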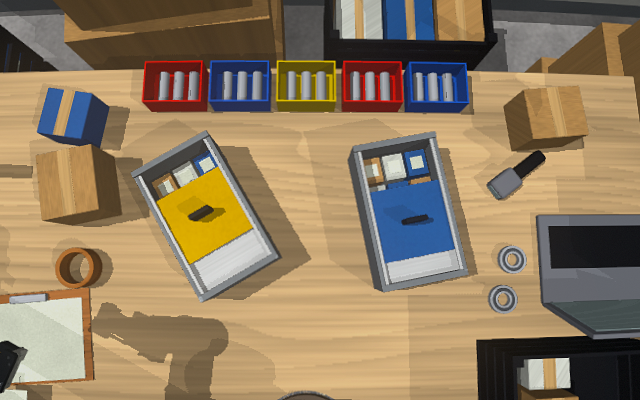

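View pics/side0.png

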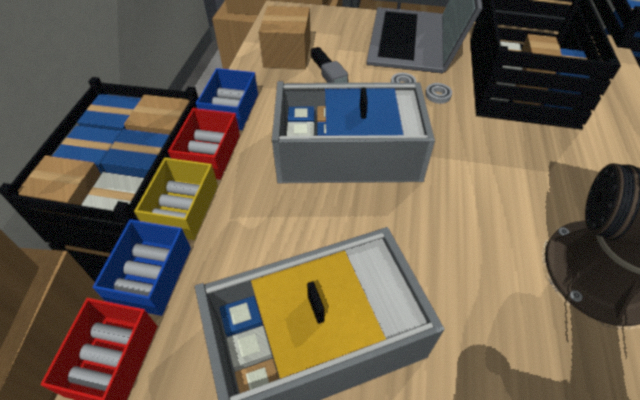

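The top view shows the blue door with its pull at about (415,219). The open half is at the far end and the plate is near the robot, so it closes away from the robot. The case rim corners are at about (349,147), (435,133), (467,274) and (381,291). The side view agrees. The yellow case stands on the left, well clear.

Run:
```python
from h import *
P=[onz('top',u,.138) for u in [(349,147),(435,133),(467,274),(381,291)]]
P=np.array(P);print(P.round(4), 'c',P.mean(0))
ax=(P[0]+P[1]-P[2]-P[3])/2; ay=(P[0]+P[3]-P[1]-P[2])/2
print(np.linalg.norm(ax),np.linalg.norm(ay),np.arctan2(ax[1],ax[0]),np.arctan2(-ay[0],ay[1]))
yaw=np.arctan2(ax[1],ax[0]);u=np.array([np.cos(yaw),np.sin(yaw)])
pull=np.array([.5275,-.243]);
for c in (P.mean(0)[:2],np.array([.558,-.2325])): print('along',(pull-c)@u, 'across',(pull-c)@[-u[1],u[0]],'goal',c+.0725*u)
```

```text
[[ 0.6996 -0.1008  0.138 ]
 [ 0.7346 -0.3038  0.138 ]
 [ 0.4082 -0.3627  0.138 ]
 [ 0.373  -0.1673  0.138 ]] c [ 0.55383613 -0.23366495  0.138     ]
0.33247194651775075 0.20221248565991135 0.18963255804120785 0.17459079420998597
along -0.027623656149577267 across -0.004203395184258595 goal [ 0.62503646 -0.21999884]
along -0.03193247324002926 across -0.004562581810205684 goal [ 0.62920033 -0.21883389]
```

Call:
apply_moves(
  increments=[0.012,-0.0395,0.002,0,0,-0.06,0.012,-0.0395,0.002,0,0,-0.06,0.012,-0.0395,0.002,0,0,-0.06,0.012,-0.0395,0.002,0,0,-0.06,0.012,-0.0395,0.002,0,0,-0.06,0.012,-0.0395,0.002,0,0,-0.06,0.012,-0.0395,0.002,0,0,-0.06,0.012,-0.0395,0.002,0,0,-0.06,0.012,-0.0395,0.002,0,0,-0.06,0.012,-0.0395,0,0,0,-0.06,0.012,-0.0395,0,0,0,-0.06,0.012,-0.0395,0,0,0,-0.06,0.012,-0.0395,0,0,0,-0.06,0.012,-0.0395,0,0,0,-0.06,0.012,-0.0395,0,0,0,-0.06,0.012,-0.0395,0,0,0,-0.06,0.012,-0.0395,0,0,0,0,0.012,-0.0395,0,0,0,0],
  hand=0,
)

```text
t: 1.9
eef_pos: [0.4809, -0.099, 0.257]
ee_rot: [3.139, 0.012, -2.98]
force: [0.7, 1.4, 0.2]
width: 0.0878
```

Call:
apply_moves(
  increments=[0.01,-0.035,0,0,0,0.01,0.01,-0.035,0,0,0,0.01,0.01,-0.035,0,0,0,0,0.01,-0.025,0,0,0,0,0,0,0,0,0,0,0,0,0,0,0,0],
)

```text
t: 2.4
eef_pos: [0.5221, -0.2444, 0.2569]
ee_rot: [3.14, 0.013, -2.968]
force: [-0.7, -0.2, -0.1]
width: 0.0874
```

Run:
```python
from h import *
s=arm.get_state(); print(s['t'],s['eef_pos'],s['ee_rot'],s['qd'].round(3))
im=optics.grab_frame('wrist'); cv2.imwrite('pics/w1.png',im[:,:,::-1])
for c in ['wrist','top','side']:
    if c!='wrist': optics.grab_frame(c)
    for n,z in [('blue_pull',.176)]:
        for r in finder.landmark_of(c,n)[:2]: print(c,n,r,onz(c,r['point'],z).round(4))
```

```text
2.4 [ 0.52211247 -0.244401    0.25692242] [ 3.14033552  0.01339519 -2.96774282] [-0.043  0.035  0.026  0.009  0.002  0.023]
top blue_pull {'point': [416.7, 217.2], 'conf': 0.75} [ 0.5326 -0.2427  0.176 ]
side blue_pull {'point': [363.4, 92.8], 'conf': 0.61} [ 0.5317 -0.2465  0.176 ]
```

View pics/w1.png

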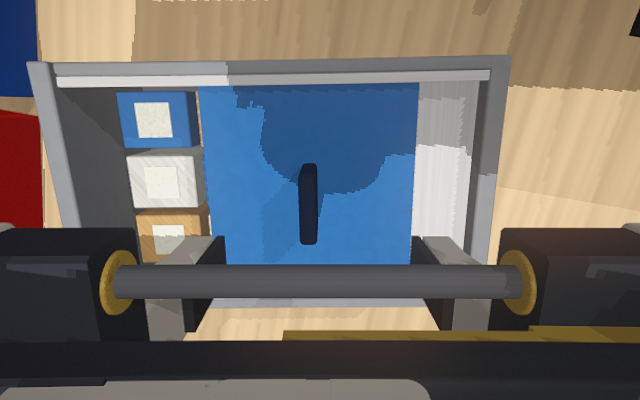

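The wrist view shows the blue door with the pull centred at about (309,204) and its ends at (309,164) and (308,244). The case stands nearly square to the jaws. I'll project these and the frame edges.

Run:
```python
from h import *
m=optics.camera_model('wrist'); print(np.array(m['T_tool_cam']).round(3).tolist())
for uv,z in [((309,164),.176),((308,244),.176),((309,204),.176),((30,62),.138),((510,55),.138),((199,86),.126),((419,83),.126)]: print(uv,onz('wrist',uv,z).round(4))
a=onz('wrist',(30,62),.138);b=onz('wrist',(510,55),.138);d=a-b;print(np.arctan2(d[1],d[0]),np.linalg.norm(d))
a=onz('wrist',(199,86),.126);b=onz('wrist',(419,83),.126);d=a-b;print(np.arctan2(d[1],d[0]),np.linalg.norm(d))
```

```text
[[1.0, -0.0, -0.0, 0.0], [-0.0, -0.966, -0.258, -0.069], [-0.0, 0.258, -0.966, -0.147], [0.0, 0.0, 0.0, 1.0]]
(309, 164) [ 0.534  -0.2719  0.176 ]
(308, 244) [ 0.5253 -0.2174  0.176 ]
(309, 204) [ 0.5295 -0.2455  0.176 ]
(30, 62) [ 0.7371 -0.3005  0.138 ]
(510, 55) [ 0.4119 -0.364   0.138 ]
(199, 86) [ 0.6249 -0.3062  0.126 ]
(419, 83) [ 0.4652 -0.3371  0.126 ]
0.19287290918715402 0.3313829106308249
0.19113314629233444 0.16268042738044783
```

Call:
apply_moves(
  increments=[0.007,0,0,0,0.012,0.014,0,0,-0.028,0,0,0,0,0,-0.028,0,0,0,0,0,-0.028,0,0,0,0,0,-0.022,0,0,0,0,0,0,0,0,0],
)

```text
t: 3.2
eef_pos: [0.5334, -0.2373, 0.1535]
ee_rot: [-3.141, 0.011, -2.937]
force: [-1.5, 1.0, -0.9]
width: 0.0875
```

Call:
apply_moves(
  increments=[-0.004,-0.006,-0.002,0,0,-0.016,0,0,0,0,0,0],
)

```text
t: 3.37
eef_pos: [0.53, -0.2426, 0.1521]
ee_rot: [-3.141, 0.01, -2.951]
force: [0.8, 0.0, -0.3]
width: 0.0876
```

Call:
apply_moves(
  increments=[0,0,0,0,0,0,0,0,0,0,0,0,0,0,0,0,0,0,0,0,0,0,0,0,0,0,0,0,0,0,0,0,0,0,0,0,0,0,0,0,0,0,0,0,0,0,0,0],
  hand=1,
  force=15,
)

```text
t: 4.03
eef_pos: [0.5335, -0.2436, 0.1593]
ee_rot: [-3.137, 0.019, -2.951]
force: [-0.5, 0.1, 0.6]
width: 0.0395
```

Call:
apply_moves(
  increments=[0,0,-0.003,0,0,0,0,0,-0.002,0,0,0,0,0,-0.002,0,0,0,0,0,-0.001,0,0,0,0,0,-0.001,0,0,0,0,0,-0.001,0,0,0],
)

```text
t: 4.53
eef_pos: [0.5329, -0.2438, 0.1504]
ee_rot: [-3.136, 0.018, -2.95]
force: [-3.5, 3.5, 11.2]
width: 0.0122
```

Call:
apply_moves(
  increments=[0.0118,0.0022,0,0,0,0,0.0118,0.0022,0,0,0,0,0.0118,0.0022,0,0,0,0,0.0118,0.0022,0,0,0,0],
)

```text
t: 4.87
eef_pos: [0.5766, -0.2353, 0.1505]
ee_rot: [-3.137, 0.01, -2.951]
force: [-3.7, 1.6, 4.6]
width: 0.0122
```

Moving well at about friction force. Next I'll go on towards the stop at x ≈ 0.627–0.63.

Call:
apply_moves(
  increments=[0.0118,0.0022,0,0,0,0,0.0118,0.0022,0,0,0,0,0.0118,0.0022,0,0,0,0],
)

```text
t: 5.12
eef_pos: [0.6156, -0.2278, 0.1505]
ee_rot: [-3.137, 0.009, -2.951]
force: [-4.0, -0.0, 5.0]
width: 0.0116
```

Call:
apply_moves(
  increments=[0.006,0.0011,0,0,0,0,0.006,0.0011,0,0,0,0,0.006,0.0011,0,0,0,0],
)

```text
t: 5.37
eef_pos: [0.6283, -0.2253, 0.1502]
ee_rot: [-3.139, -0.011, -2.95]
force: [-29.3, -3.0, 21.2]
width: 0.0154
```

Call:
apply_moves(
  increments=[0.003,0.0006,0,0,0,0,0.003,0.0006,0,0,0,0],
)

```text
t: 5.53
eef_pos: [0.6264, -0.2257, 0.1501]
ee_rot: [3.141, -0.03, -2.951]
force: [-13.5, -0.8, 8.6]
width: 0.0131
```

Run:
```python
from h import *
s=arm.get_state(); print(s['t'],s['eef_pos'],s['force'],s['width'])
im=optics.grab_frame('wrist'); cv2.imwrite('pics/w2.png',im[:,:,::-1])
im=optics.grab_frame('side'); cv2.imwrite('pics/s2.png',cv2.resize(im[60:210,240:460,::-1],None,fx=3,fy=3))
```

```text
5.5333 [ 0.62638988 -0.22565287  0.15013043] [-13.5057062   -0.77082645   8.60704164] 0.01310595204279856
```

View pics/w2.png

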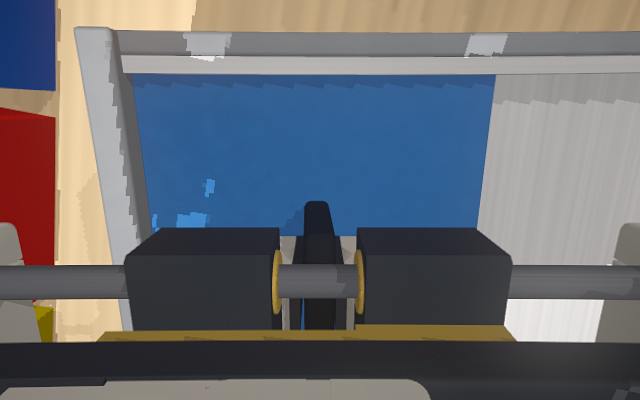

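View pics/s2.png

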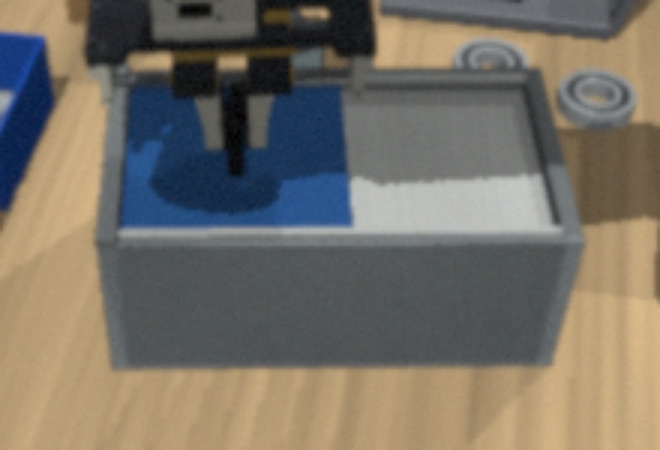

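Both views show the blue door against the far frame, with no gap and the plate side uncovered. The force is still −13 N in the closing direction, well over friction, so the door is on its stop. I'll release it with a slight forward bias.

Call:
apply_moves(
  increments=[0.001,0.0002,0,0,0,0,0.001,0.0002,0,0,0,0,0,0,0,0,0,0,0,0,0,0,0,0,0,0,0,0,0,0,0,0,0,0,0,0,0,0,0,0,0,0,0,0,0,0,0,0],
  hand=0,
)

```text
t: 6.3
eef_pos: [0.6342, -0.2239, 0.1481]
ee_rot: [-3.142, -0.026, -2.95]
force: [-0.2, -0.2, -1.1]
width: 0.0607
```

Call:
apply_moves(
  increments=[0,0,0.01,0,0,0,0,0,0.025,0,0,0,0,0,0.03,0,0,0,0,0,0.03,0,0,0,-0.01,0,0.03,0,0,0,-0.03,0,0.02,0,0,0,-0.03,0,0,0,0,0,-0.03,0,0,0,0,0,0,0,0,0,0,0],
)

```text
t: 7.05
eef_pos: [0.5297, -0.224, 0.3039]
ee_rot: [-3.14, -0.026, -2.95]
force: [-0.2, 0.4, 0.6]
width: 0.0877
```

Run:
```python
from h import *
s=arm.get_state(); print(s['t'],s['eef_pos'],s['force'],s['width'])
im=optics.grab_frame('wrist'); cv2.imwrite('pics/w3.png',im[:,:,::-1])
im=optics.grab_frame('top'); 
for n in ['blue_pull','yellow_pull']:
    for r in finder.landmark_of('top',n)[:1]: print(n,r,onz('top',r['point'],.176).round(4))
```

```text
7.05 [ 0.52968244 -0.2239621   0.30390759] [-0.17216446  0.40264415  0.55421521] 0.08769556459477355
yellow_pull {'point': [196.8, 217.0], 'conf': 0.97} [0.5332 0.234  0.176 ]
```

View pics/w3.png

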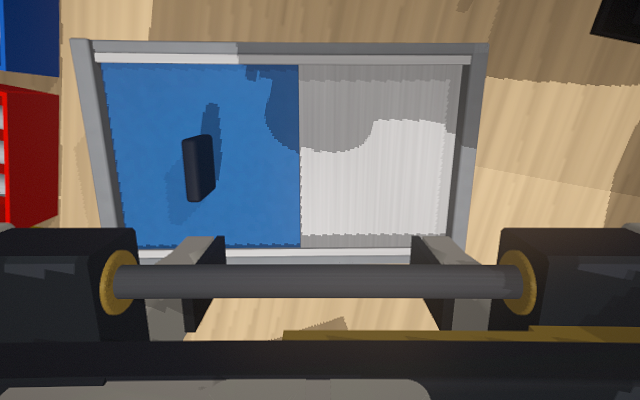

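The wrist view shows the door running up to the frame on the left, with its trailing edge at column ~300. I'll check the gap at a larger scale and numerically.

Run:
```python
from h import *
im=cv2.imread('pics/w3.png'); cv2.imwrite('pics/w3c.png',cv2.resize(im[40:260,60:230],None,fx=3.4,fy=2.7,interpolation=cv2.INTER_NEAREST))
u=np.array([np.cos(.19),np.sin(.19),0])
f=lambda uv,z: onz('wrist',uv,z)@u
print('door len',f((108,150),.126)-f((299.5,150),.126))
print('outer far-trailing',f((80,100),.138)-f((299.5,100),.126),'expect .180; near:',f((299.5,100),.126)-f((482,100),.138),'expect .160')
print('pull', onz('wrist',(190,168),.176),onz('wrist',(198,168),.176))
optics.grab_frame('side')
for r in finder.landmark_of('side','blue_pull')[:1]: print(r,onz('side',r['point'],.176))
```

```text
door len 0.16758866062020078
outer far-trailing 0.1774411921069607 expect .180; near: 0.15354986148736433 expect .160
pull [ 0.62908965 -0.2275782   0.176     ] [ 0.62321487 -0.2287066   0.176     ]
{'point': [320.1, 95.3], 'conf': 0.69} [ 0.621497   -0.22165042  0.176     ]
```

View pics/w3c.png

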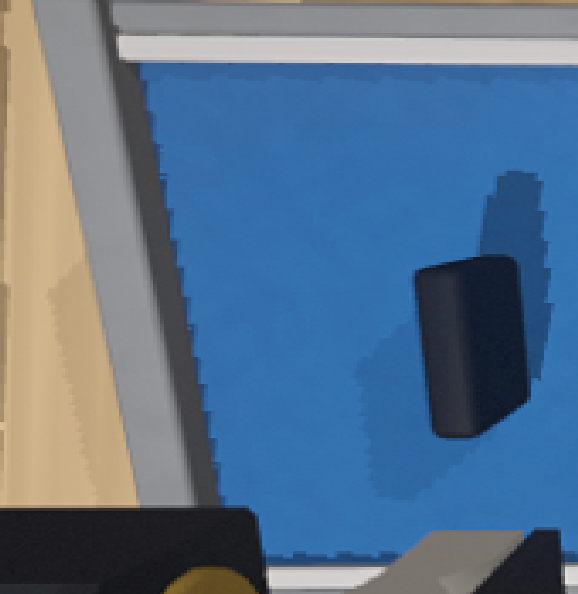

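The dark strip is about 6.5 px wide. The frame's 12 mm inner face seen at this angle would take about 8 px, so no gap remains. The arm is clear of everything.

```bash
python3 -c "
from station import arm
print(arm.job_done())"
```

```text
the job is handed in; nothing more can be done
None
```

The blue door is closed against its frame and released, and I handed the job in at about 7 s of the 26 s allowed. I gripped the blue pull, slid it about 100 mm to the stop, opened the gripper and lifted clear.

**Stop contact:** the force rose from about 4 N while sliding to 29 N at the end. It was still 13 N just before I let go, well above the door's 3 N of friction. I kept a slight forward push during the release so the door would not be dragged back.

**Last pictures:** the close-up shows the door up against the frame with no visible gap. My measurements from that picture put the door edge within 3 mm of where it should be on the frame side. The check from the other end was 6 mm off, within how well I could read those edges.

**Disagreements:** the final top-view search did not report the blue pull at all. The side view put it about 5 mm short of where the wrist view did.

**Yellow door:** I never touched it. Its pull measured about 6 mm from its starting reading, similar to the scatter in the other readings.

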